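# Lock the spectrometer's window ring with the pin spanner

## Task

The window ring on top of the white sampling head is loose. Pick the pin spanner whose pins fit the ring (the longer of the two), lower both pins fully into the ring's two holes, and only then turn the ring clockwise, seen from above, until it is home against its stop. Let go, leaving the spanner standing fully seated in the ring, and leave the shorter spanner in its stand.

Things in the scene. Friction and masses are not known exactly. Their poses are not given: they have to be found in the camera images.
- pin_spanner: Longer steel pin spanner, upright in a slotted stand (34 mm high; lift straight out). Bar 130 (own x) x 30 x 10 mm; two 9 mm round-nosed pins hang 12 mm below it at x = +-54 mm (108 apart). On mid-bar a dark flat grip, 44 along x, 18 thick (y), 58 high: pinch its 18 mm from above. Origin: middle of the bar's underside, grip top 68 mm above it; z up. 0.25 kg. Same after half a turn.
- small_spanner: Shorter steel pin spanner, which does not fit (bystander), in a like stand: same make and grip, but the bar is 82 mm long and the pins are 60 mm apart. Origin: middle of the bar's underside; x along the bar, z up.
- ring_top (a point): Centre of the top face of the aluminium window ring, turns with it; x runs through both holes, z up. Ring 144 mm outside, 72 inside, 14 thick, on a white box 70 mm high: top face 84 mm above the bench, glass inside 9 mm lower. Two round through holes, 20 mm wide, 14 deep, at x = +-54 mm. Seated, the spanner's bar lies on the top face, its origin at this point. A small ear on the rim at +y.
- ring (a joint): Turn of the window ring, rad, growing clockwise from above (the yaw of its x axis falls by as much). Starts at 0 to 0.35; home against its stop at 1.0, where the ear meets a small dark post on the box. Stiff (about 0.2 N m), stays where left. Pins have 5.5 mm play all round in the holes, so the ring may lag the spanner by up to 0.2 rad at first.
Things that resemble listed ones, but are neither listed nor needed, are in the scene too. Leave any red or yellow look-alike of the pin_spanner alone.

How it is judged:
By the outcome, as a careful person would: the job done as asked, in the order asked, and still so for the second after the job is handed in, with the robot touching nothing.
It also fails if it takes over 40 s, if anything falls off the work surface, if the arm or the gripper's body presses on something with over 40 N, if the wrist force passes 120 N, or if a joint passes its speed limit or range.

## Robot

A 6-joint arm with a two-finger parallel gripper is mounted at the origin on the work surface. World frame = base frame: x ahead of the robot, y to its left, z up, the work surface at z = 0. Lengths are in m, angles in rad, forces in N, time in s.
With the tool pointing down it reaches from about 0.325 to 0.775 m from the base axis. Payload 9.3 kg.
Tool frame: the origin (TCP) lies on the mounting face of the last link; the fingertips stand 173 mm ahead of it and the grasp point (between the pads) lies 155 mm ahead of it; z points along the fingers, y is the direction in which the jaws open and shut (so a half turn about z gives the same grasp; the last joint's range is limited). The gripper opens to 85 mm and grips with 20 to 120 N. Pads are 22 mm wide; open, the fingers measure 114 mm over their backs; the gripper's body (76 mm by 85 mm) begins 54 mm behind the grasp point. The pads swing forward as they close: fully open they stand 13 mm farther back than shut.
Start: joints at [-1.323, 0.259, 0.021, 1.334, 0, 1.418], TCP at [0.215, -0.506, 0.405] pointing down, gripper open.
Joint ranges: [-3.04, 3.04], [-0.91, 1.82], [-1.04, 1.36], [-1.92, 1.95], [-1.52, 1.45], [-3.14, 3.14]. Speed limits (rad/s): [2.22, 2.22, 2.79, 3.14, 3.14, 3.14].

## Interface

Orientations are given as a unit quaternion [x, y, z, w].
In Python, from cell import read_state, imaging, job_done gives the robot as it stands. The module is installed in compiled form; this text tells all that it offers.
- The arm moves only by the tool send_rows, never from a script. Its argument "plan" is a list of rows, each a list of 7 numbers: the closure, from 0 (fully open) to 1 (shut), then the shift along the tool's x, y, z scaled (see below), then the turn, a rotation vector about the tool's x, y, z scaled (see below). A call has 1 to 12 rows; each row shifts and turns the pose as measured when the row begins, along the tool's axes as they then stand; what a row does not reach is not made up. The controller multiplies each number of a shift by 0.2 m and each number of a turn by 30 degrees. A row lasts 1/8 s, in which the tool goes at most 62.5 mm and 10.7 degrees, less where a joint would pass 70% of its speed; a pose out of reach is approached as far as the arm can. A call with a number of a shift or a turn outside -1 to 1 is refused whole. A call with a gripper value outside its range is refused whole. The fingers move at their own pace and stop on an object; "grip_force" is the grip in N (left out, the last holds). Time passes only in rows, so rows that do not move let the fingers close. It gives the time, the measured TCP pose, the force and the opening at its end, in the units of the state.
- read_state(): the state, without advancing time (a new reading comes with each control period).
- imaging.capture(name): name is "side" or "top"; returns a dict with "pixels" (384x512x3 uint8, red, green, blue), "fx", "fy", "cx", "cy" (pixels), "k1" (the pictures are not rectified: a ray, as slopes to the right and down, at radius r is drawn at 1 + k1 r^2 times it, then the intrinsics apply), "origin" and "orientation" of the camera in the world. Camera axes: x right, y down, z forward; pixel columns grow to the right and rows downward; lengths in m; the calibration is good to about 2 mm. A picture is of the moment at which its call begins. There is no depth.
- job_done(): hands the job in, once; it reports no verdict.
The state is a dict: "clock": time; "qpos": joint angles; "qvel": joint speeds; "joint_torque": joint torques, N m; "tcp_pos": TCP position; "orientation": TCP orientation; "ft_force": force on the tool from outside, world axes, zero at the start; "wrist_torque": the same for the moment, N m; "width": finger opening in m.
Only numpy, scipy, OpenCV 4.12 (cv2) and the standard library are available. Lean on these libraries where they do the work, as an engineer would, in place of code of your own. Each camera call takes 0.05 s, during which the arm holds its last target. There are 200 camera calls.

## Working session

There is one attempt and no reset: what is moved stays moved. The work goes in short steps, Python scripts to look and compute and a tool call to move; the robot and the scene stay as the last step left them, time stands still between calls to the robot, and variables do not carry over. Pictures are saved under pics/ and viewed, on a budget of 10 in all, crops included, one or two more only if the job needs it, and the job is handed in when it is done.

Besides the shell and the picture viewer there is one more tool, called after "Emit:" as a command line: name --pt "numbers of a row" for each row, then --argument value for the rest. send_rows: Moves the arm, as the interface text tells. Its arguments: {"type":"object","properties":{"plan":{"type":"array","items":{"type":"array","items":{"type":"number","minimum":-1,"maximum":1}}},"grip_force":{"type":"number"}},"required":["plan"]}

```bash
mkdir -p pics; cat > h.py <<'E'
import numpy as np, cv2
from scipy.spatial.transform import Rotation as R
from cell import read_state, imaging, job_done
def cap(n):
    c=imaging.capture(n); c['K']=np.array([[c['fx'],0,c['cx']],[0,c['fy'],c['cy']],[0,0,1]]); c['d']=np.array([c['k1'],0,0,0.]); return c
def onplane(c,uv,z):
    p=cv2.undistortPoints(np.array(uv,float).reshape(-1,1,2),c['K'],c['d'])[:,0]
    r=R.from_quat(c['orientation']).apply(np.c_[p,np.ones(len(p))]); o=np.array(c['origin'])
    return o+r*((np.array(z)-o[2])/r[:,2])[:,None]
def proj(c,P):
    q=R.from_quat(c['orientation']).inv().apply(np.atleast_2d(P)-np.array(c['origin']))
    return cv2.projectPoints(q,np.zeros(3),np.zeros(3),c['K'],c['d'])[0][:,0]
def save(c,name,box=None,s=1):
    im=c['pixels'][...,::-1]
    if box: im=im[box[1]:box[3],box[0]:box[2]]
    cv2.imwrite('pics/'+name,cv2.resize(im,None,fx=s,fy=s,interpolation=cv2.INTER_CUBIC))
E
python3 - <<'E'
from h import *
for n in('top','side'):
    c=cap(n); save(c,n+'0.png',None,1.5); print(n,c['origin'],c['orientation'],c['fx'],c['k1'])
print(read_state())
E
```

```text
top [ 0.36152228 -0.09253599  1.13837352] [-0.69800521  0.7137017  -0.03111886  0.04949967] 491.433257655876 -0.2043366533352496
side [-0.12424725  0.48751259  1.0706633 ] [-0.38648591  0.85644591 -0.31509491  0.13358232] 475.8210747493518 -0.10176703811461972
{'clock': 0.1, 'qpos': array([-1.32257197e+00,  2.59104672e-01,  2.08491144e-02,  1.33373770e+00,
        1.37051936e-05,  1.41821830e+00]), 'qvel': array([ 1.71972131e-03, -1.41360797e-04,  1.38766751e-03,  3.72184763e-05,
        2.65416213e-03,  4.07270348e-04]), 'joint_torque': array([ 5.69930562e-03, -5.56698918e+01,  3.45068049e+01,  1.17290590e-02,
       -1.38552191e-04, -1.76422930e-05]), 'tcp_pos': array([ 0.21458026, -0.50635041,  0.40414799]), 'orientation': array([ 9.79986619e-01,  1.99062472e-01, -2.17647423e-05, -5.98106723e-04]), 'ft_force': array([ 0.29990201, -0.00555045, -1.0435401 ]), 'wrist_torque': array([0.01240714, 0.01562874, 0.04340901]), 'width': 0.08515514831178145}
```

View pics/top0.png

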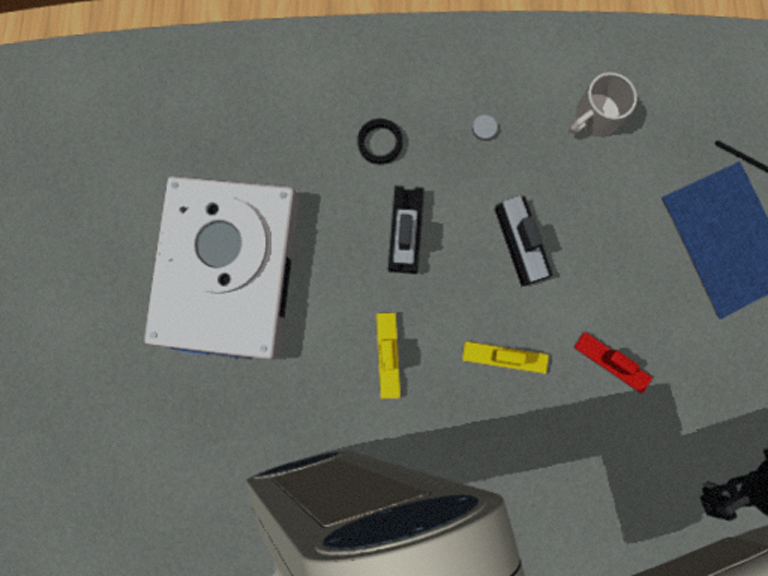

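View pics/side0.png

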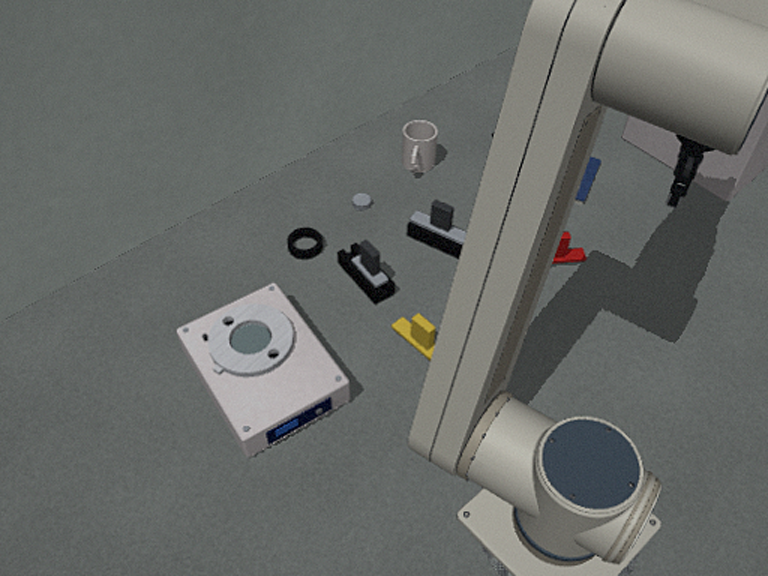

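Top view (shown at 1.5x): the steel spanner with the long bar is at (524,240) and the steel one with the short bar is at (405,230). The look-alikes are yellow at (389,355) and (507,357), and red at (614,362). The ring is at (218,245), with holes at (212,209) and (224,279), and the post is at (183,209). I choose (524,240) and will check it in a close crop.

```bash
python3 - <<'E'
from h import *
c=cap('top')
im=c['pixels'][...,::-1]
a=cv2.resize(im[120:200,320:380],None,fx=6,fy=6,interpolation=cv2.INTER_CUBIC)
b=cv2.resize(im[120:200,105:185],None,fx=6,fy=6,interpolation=cv2.INTER_CUBIC)[:, :430]
cv2.imwrite('pics/crop1.png',np.hstack([a,b]))
E
```

```text
(no output)
```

View pics/crop1.png

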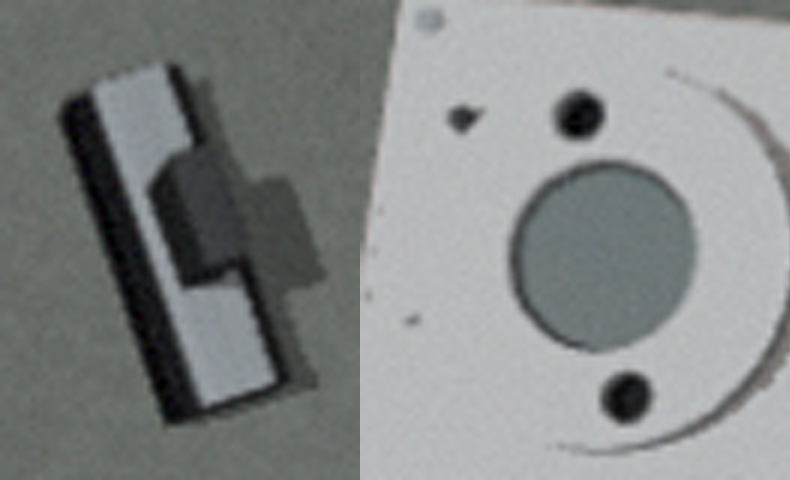

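```bash
python3 - <<'E'
from h import *
c=cap('top'); s=cap('side')
q=np.array([(92,95),(168,63),(280,380),(203,412)])/6+[320,120]
for z in(.034,.04,.046,.056):
    P=onplane(c,q,z); m=P.mean(0); d=(P[2]+P[3]-P[0]-P[1])/2
    print(z,m.round(4),np.linalg.norm(d).round(4),np.linalg.norm(P[1]-P[0]).round(4),np.degrees(np.arctan2(d[1],d[0])).round(2))
    print(' side', (proj(s,P)).round(1).tolist())
h=(np.array([(580,115),(627,397)])-[360,0])/6+[105,120]
P=onplane(c,h,.084);d=P[0]-P[1];print(P.round(4),P.mean(0).round(4),np.linalg.norm(d),np.degrees(np.arctan2(d[1],d[0])))
g=onplane(c,((np.array([(603,255)])-[360,0])/6+[105,120]),.075);print(g)
post=onplane(c,((np.array([(463,118)])-[360,0])/6+[105,120]),.08);print('post',post)
im=s['pixels'][...,::-1]
a=cv2.resize(im[125:215,215:320],None,fx=4,fy=4,interpolation=cv2.INTER_CUBIC)
b=cv2.resize(im[185:275,115:205],None,fx=4,fy=4,interpolation=cv2.INTER_CUBIC)
cv2.imwrite('pics/crop2.png',np.hstack([a,b]))
E
```

```text
0.034 [ 0.5524 -0.2833  0.034 ] 0.1289 0.0324 -163.26
 side [[273.5, 146.9], [277.9, 140.3], [314.8, 156.4], [310.6, 163.3]]
0.04 [ 0.5513 -0.2823  0.04  ] 0.1282 0.0322 -163.26
 side [[273.7, 145.8], [278.1, 139.3], [314.9, 155.3], [310.7, 162.2]]
0.046 [ 0.5503 -0.2813  0.046 ] 0.1275 0.032 -163.26
 side [[273.8, 144.8], [278.2, 138.3], [315.0, 154.3], [310.9, 161.1]]
0.056 [ 0.5486 -0.2795  0.056 ] 0.1264 0.0317 -163.26
 side [[274.1, 143.1], [278.5, 136.6], [315.2, 152.5], [311.1, 159.2]]
[[0.6016 0.1867 0.084 ]
 [0.4955 0.1678 0.084 ]] [0.5485 0.1773 0.084 ] 0.10780948391136216 10.126036930901938
[[0.55006094 0.17956452 0.075     ]]
post [[0.60307583 0.23313873 0.08      ]]
```

View pics/crop2.png

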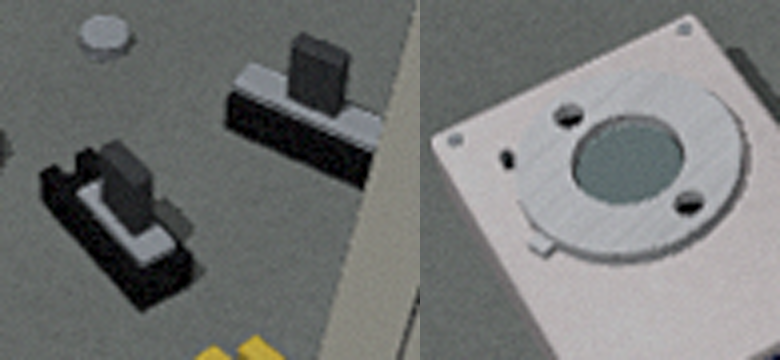

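The crop shows a full-length steel bar (about 129 mm) flush in its stand, with the grip on top, so the choice holds. The side view puts the bar top at z≈0.036. It also shows the ear at crop (543,245) and the post at (507,158). The hole spacing measures 107.8 mm, as it should be.

```bash
cat >> h.py <<'E'
def delta(pos,yaw):
    s=read_state(); Rm=R.from_quat(s['orientation'])
    T=R.from_euler('z',yaw,degrees=True)*R.from_euler('x',180,degrees=True)
    print('shift units',(Rm.inv().apply(np.array(pos)-s['tcp_pos'])/.2).round(3),'turn units',(np.degrees((Rm.inv()*T).as_rotvec())/30).round(3))
def st():
    s=read_state(); x=R.from_quat(s['orientation']).apply([1,0,0])
    print('t',round(s['clock'],2),s['tcp_pos'].round(4),'yaw',np.degrees(np.arctan2(x[1],x[0])).round(2),'F',s['ft_force'].round(1),'M',s['wrist_torque'].round(2),'w',s['width'].round(4),'q6',s['qpos'][5].round(2))
E
python3 - <<'E'
from h import *
c=cap('top'); s=cap('side')
print(proj(s,[[.552,-.283,.094]]),proj(c,[[.552,-.283,.094]]), (proj(c,[[.552,-.283,.094]])-[320,120])*6)
e=onplane(s,[(145.75,246.25)],.08)[0]; print('ear',e, np.degrees(np.arctan2(*(e[:2]-[.5485,.1773])[::-1])))
st(); delta([.552,-.283,.35],196.7)
E
```

```text
[[295.43072995 137.45375218]] [[355.33270589 154.75015732]] [[211.99623537 208.50094389]]
ear [0.52941071 0.25703646 0.08      ] 103.46348159019608Traceback (most recent call last):
  File "<stdin>", line 5, in <module>
  File "h.py", line 23, in st
    print('t',round(s['clock'],2),s['tcp_pos'].round(4),'yaw',np.degrees(np.arctan2(x[1],x[0])).round(2),'F',s['ft_force'].round(1),'M',s['wrist_torque'].round(2),'w',s['width'].round(4),'q6',s['qpos'][5].round(2))
                                                                                                                                                                       ^^^^^^^^^^^^^^^^
AttributeError: 'float' object has no attribute 'round'
```

Emit:
send_rows --pt "0 0.28 -0.05 0.03 0 0 0" --pt "0 0.28 -0.05 0.03 0 0 0" --pt "0 0.28 -0.05 0.03 0 0 0" --pt "0 0.28 -0.05 0.03 0 0 0" --pt "0 0.28 -0.05 0.03 0 0 0" --pt "0 0.28 -0.05 0.03 0 0 0" --pt "0 0.28 -0.05 0.03 0 0 0"

```text
clock: 1.23
tcp_pos: [0.5557, -0.2865, 0.3614]
orientation: [0.981, 0.195, 0.0, 0.001]
ft_force: [0.6, 0.1, -0.5]
width: 0.085
```

Emit:
send_rows --pt "0 0 0 0 0 0 -0.35" --pt "0 0 0 0 0 0 -0.35" --pt "0 0 0 0 0 0 -0.35" --pt "0 0 0 0 0 0 -0.35" --pt "0 0 0 0 0 0 -0.35" --pt "0 0 0 0 0 0 -0.35" --pt "0 0 0 0 0 0 -0.35" --pt "0 0 0 0 0 0 -0.35" --pt "0 0 0 0 0 0 -0.35" --pt "0 0 0 0 0 0 -0.35" --pt "0 0 0 0 0 0 -0.35" --pt "0 0 0 0 0 0 -0.35"

```text
clock: 2.72
tcp_pos: [0.56, -0.2824, 0.3582]
orientation: [0.246, 0.969, 0.0, -0.001]
ft_force: [0.6, -0.6, -0.2]
width: 0.0855
```

```bash
sed -i "s/s\['width'\].round(4)/round(s['width'],4)/" h.py; python3 -c "
from h import *
st(); delta([.552,-.283,.30],196.7)"
```

```text
t 2.73 [ 0.56   -0.2824  0.3582] yaw 151.49 F [ 0.6 -0.6 -0.2] M [ 0.06 -0.02 -0.01] w 0.0855 q6 -0.1
shift units [ 0.033 -0.022  0.291] turn units [ 1.000e-03 -5.000e-03 -1.507e+00]
```

Emit:
send_rows --pt "0 0 0 0 0 0 -0.3" --pt "0 0 0 0 0 0 -0.3" --pt "0 0 0 0 0 0 -0.3" --pt "0 0 0 0 0 0 -0.3" --pt "0 0 0 0 0 0 -0.3" --pt "0 0 0 0 0 0 0"

```text
clock: 3.48
tcp_pos: [0.56, -0.2824, 0.3576]
orientation: [-0.156, 0.988, 0.001, -0.002]
ft_force: [-0.2, 0.2, 0.3]
width: 0.0857
```

```bash
python3 -c "
from h import *
st(); delta([.552,-.283,.255],196.7)
for n in ('top','side'):
    c=cap(n); print(n,proj(c,[[.552,-.283,.036],[.552,-.283,.094]]).tolist())
save(c,'s1.png',(240,60,370,200),5)"
```

```text
t 3.48 [ 0.56   -0.2824  0.3576] yaw -162.0 F [-0.2  0.2  0.3] M [-0.    0.01  0.01] w 0.0857 q6 -0.91
shift units [0.038 0.008 0.513] turn units [ 0.004 -0.005  0.043]
top [[350.981046761752, 159.39939442562812], [355.33270589420425, 154.75015731515595]]
side [[294.0251226235529, 151.2220740372837], [295.4307299505383, 137.453752177383]]
```

Move on down to just above the grasp height.

Emit:
send_rows --pt "0 0.04 0.01 0.17 0 -0.005 0.04" --pt "0 0 0 0.17 0 0 0" --pt "0 0 0 0.17 0 0 0" --pt "0 0 0 0 0 0 0"

```text
clock: 4.08
tcp_pos: [0.5516, -0.2829, 0.254]
orientation: [-0.138, 0.99, 0.0, 0.001]
ft_force: [-0.1, -0.7, 0.3]
width: 0.0852
```

```bash
python3 -c "
from h import *
st(); delta([.552,-.283,.223],196.7)
c=cap('side');t=cap('top')
f=lambda c,b:cv2.resize(c['pixels'][b[1]:b[3],b[0]:b[2],::-1],None,fx=4,fy=4,interpolation=cv2.INTER_CUBIC)
cv2.imwrite('pics/s2.png',np.hstack([f(c,(245,80,345,200)),f(t,(300,100,400,220))]))"
```

```text
t 4.08 [ 0.5516 -0.2829  0.254 ] yaw -164.1 F [-0.1 -0.7  0.3] M [-0.02 -0.03 -0.02] w 0.0852 q6 -0.89
shift units [-0.002 -0.001  0.155] turn units [ 0.001  0.002 -0.027]
```

View pics/s2.png

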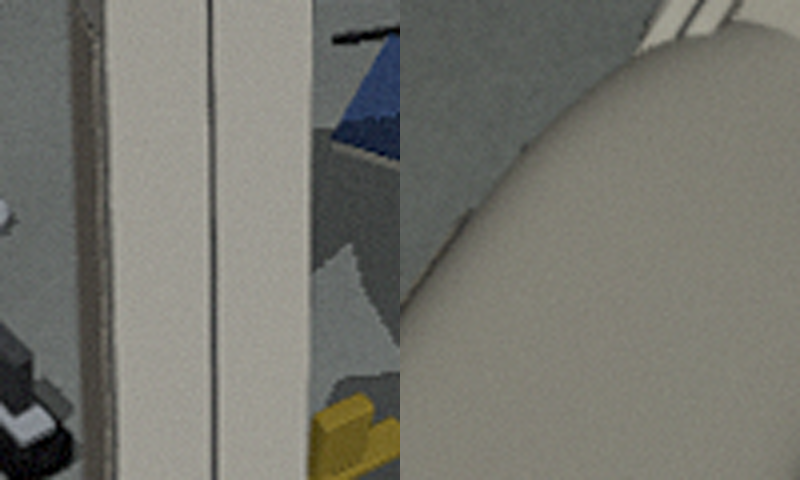

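The arm hides the grasp from both cameras, so I go on by position. I'll lower to grasp height and close, watching the width (should be 18 mm) and the force.

Emit:
send_rows --pt "0 0 0 0.08 0 0 -0.027" --pt "0 0 0 0.08 0 0 0" --pt "0 0 0 0 0 0 0"

```text
clock: 4.55
tcp_pos: [0.5533, -0.2839, 0.2257]
orientation: [-0.146, 0.989, -0.003, 0.004]
ft_force: [0.1, -0.5, 0.3]
width: 0.0854
```

Emit:
send_rows --pt "1 0 0 0 0 0 0" --pt "1 0 0 0 0 0 0" --pt "1 0 0 0 0 0 0" --pt "1 0 0 0 0 0 0" --pt "1 0 0 0 0 0 0" --pt "1 0 0 0 0 0 0" --grip_force 60

```text
clock: 5.3
tcp_pos: [0.5525, -0.2812, 0.2258]
orientation: [-0.147, 0.989, 0.001, 0.004]
ft_force: [-0.4, -0.4, -2.3]
width: 0.0175
```

```bash
python3 -c "
from h import *
st(); delta([.552,-.283,.30],196.7)"
```

```text
t 5.3 [ 0.5525 -0.2812  0.2258] yaw -163.14 F [-0.4 -0.4 -2.3] M [-0.01  0.01 -0.  ] w 0.0175 q6 -0.9
shift units [ 0.002 -0.008 -0.371] turn units [0.001 0.014 0.005]
```

Emit:
send_rows --pt "1 0 0 -0.1 0 0 0" --pt "1 0 0 -0.15 0 0 0" --pt "1 0 0 -0.15 0 0 0" --pt "1 0 0 -0.15 0 0 0" --pt "1 0 0 0 0 0 0"

```text
clock: 5.92
tcp_pos: [0.5518, -0.2827, 0.3381]
orientation: [-0.146, 0.989, 0.0, 0.003]
ft_force: [0.2, -0.4, -3.2]
width: 0.0168
```

```bash
python3 -c "
from h import *
st(); delta([.5485,.1773,.33],190.1)"
```

```text
t 5.92 [ 0.5518 -0.2827  0.3381] yaw -163.21 F [ 0.2 -0.4 -3.2] M [0.   0.06 0.  ] w 0.0168 q6 -0.9
shift units [-0.648  2.207  0.044] turn units [-0.     0.012  0.223]
```

Emit:
send_rows --pt "1 -0.07 0.24 0 0 0 0" --pt "1 -0.07 0.24 0 0 0 0" --pt "1 -0.07 0.24 0 0 0 0" --pt "1 -0.07 0.24 0 0 0 0" --pt "1 -0.07 0.24 0 0 0 0" --pt "1 -0.07 0.24 0 0 0 0" --pt "1 -0.07 0.24 0 0 0 0" --pt "1 -0.07 0.24 0 0 0 0" --pt "1 0 0 0 0 0 0.22" --pt "1 0 0 0 0 0 0"

```text
clock: 7.18
tcp_pos: [0.5472, 0.128, 0.3246]
orientation: [-0.086, 0.996, 0.001, -0.003]
ft_force: [0.1, -0.6, -2.8]
width: 0.0174
```

```bash
python3 -c "
from h import *
st(); delta([.5485,.1773,.33],190.1)"
```

```text
t 7.17 [0.5472 0.128  0.3246] yaw -170.1 F [ 0.1 -0.6 -2.8] M [-0.05  0.05  0.05] w 0.0174 q6 -0.09
shift units [-0.048  0.242 -0.027] turn units [ 0.005 -0.012 -0.007]
```

Emit:
send_rows --pt "1 -0.025 0.12 0 0 -0.012 0" --pt "1 -0.024 0.12 0 0 0 0" --pt "1 0 0 0 0 0 0"

```text
clock: 7.55
tcp_pos: [0.5489, 0.1762, 0.322]
orientation: [-0.089, 0.996, 0.001, -0.001]
ft_force: [0.4, 0.5, -3.1]
width: 0.0175
```

```bash
python3 -c "
from h import *
st(); delta([.5485,.1773,.31],190.1)
c=cap('side');t=cap('top')
f=lambda c,b,s:cv2.resize(c['pixels'][b[1]:b[3],b[0]:b[2],::-1],None,fx=s,fy=s,interpolation=cv2.INTER_CUBIC)
cv2.imwrite('pics/s3.png',np.hstack([f(c,(95,140,225,280),4),f(t,(90,110,160,250),4)]))"
```

```text
t 7.55 [0.5489 0.1762 0.322 ] yaw -169.83 F [ 0.4  0.5 -3.1] M [-0.03  0.    0.04] w 0.0175 q6 -0.01
shift units [0.001 0.006 0.06 ] turn units [ 0.004 -0.005  0.002]
```

View pics/s3.png

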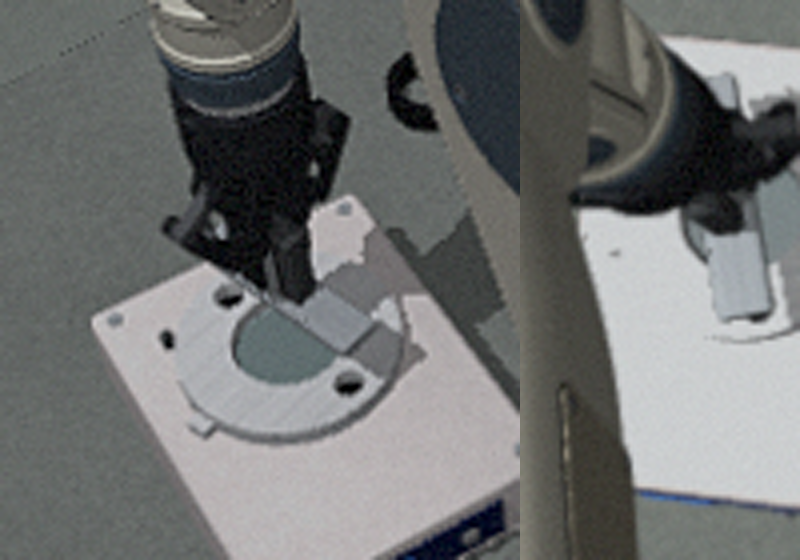

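The spanner is held level above the ring. The near bar end shows in the side crop at (343,348) and (378,322), and in the top crop at (717,318) and (770,316). I'll compare these with the prediction to find how it sits in the hand.

```bash
python3 -c "
from h import *
s=read_state(); Rm=R.from_quat(s['orientation']);c=cap('side');t=cap('top')
for zo in (.190,):
  L=[]
  for x in(.065,):   # tool x points to -ring x: near robot end
    for y in(.015,-.015): L.append(s['tcp_pos']+Rm.apply([x,y,.19]))
  L.append(s['tcp_pos']+Rm.apply([.065,.015,.2]));L.append(s['tcp_pos']+Rm.apply([.065,-.015,.2]))
  L=np.array(L);print(L.round(3)); print(((proj(c,L)-[95,140])*4).round(0).tolist()); print(((proj(t,L)-[90,110])*4+[520,0]).round(0).tolist())
b=onplane(c,np.array([(378,322),(343,348)])/4+[95,140],.132);print(b.round(4))
b=onplane(t,(np.array([(717,318),(770,316)])-[520,0])/4+[90,110],.132);print(b.round(4))
"
```

```text
[[0.482 0.179 0.132]
 [0.487 0.149 0.132]
 [0.482 0.179 0.122]
 [0.487 0.149 0.122]]
[[341.0, 356.0], [376.0, 325.0], [343.0, 366.0], [377.0, 334.0]]
[[715.0, 320.0], [770.0, 309.0], [720.0, 322.0], [775.0, 311.0]]
[[0.4879 0.1469 0.132 ]
 [0.4861 0.1744 0.132 ]]
[[0.4829 0.178  0.132 ]
 [0.4832 0.1495 0.132 ]]
```

Emit:
send_rows --pt "1 0.001 0.006 0.06 0.004 -0.005 0" --pt "1 0 0 0.05 0 0 0" --pt "1 0 0 0 0 0 0"

```text
clock: 8.12
tcp_pos: [0.5484, 0.1746, 0.2985]
orientation: [-0.086, 0.996, -0.0, -0.0]
ft_force: [0.4, -1.0, -3.1]
width: 0.0175
```

```bash
python3 -c "
from h import *
st(); delta([.5485,.1773,.292],190.1)
c=cap('side');t=cap('top')
f=lambda c,b,s:cv2.resize(c['pixels'][b[1]:b[3],b[0]:b[2],::-1],None,fx=s,fy=s,interpolation=cv2.INTER_CUBIC)
cv2.imwrite('pics/s4.png',np.hstack([f(c,(125,190,205,260),6),f(t,(115,125,165,195),6)]))"
```

```text
t 8.12 [0.5484 0.1746 0.2985] yaw -170.08 F [ 0.4 -1.  -3.1] M [ 0.01 -0.   -0.01] w 0.0175 q6 -0.01
shift units [-0.003  0.013  0.033] turn units [-0.001 -0.001 -0.006]
```

View pics/s4.png

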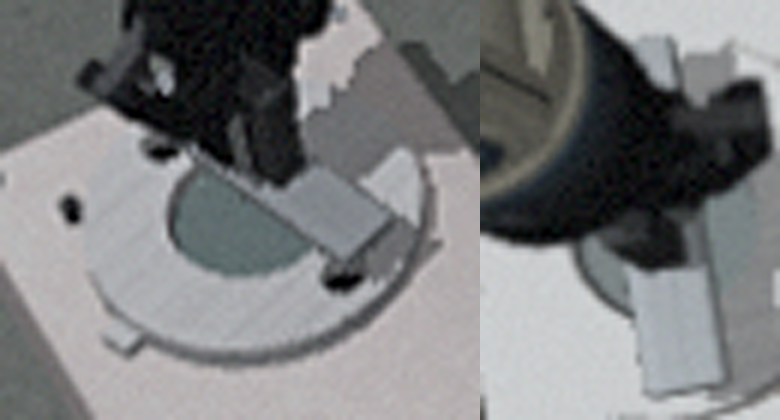

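The bar end sits over the near hole (side crop (343,278)), as it should. Lower slowly in small steps.

Emit:
send_rows --pt "1 0 0.013 0.01 0 0 -0.006" --pt "1 0 0 0.02 0 0 0" --pt "1 0 0 0.015 0 0 0" --pt "1 0 0 0 0 0 0"

```text
clock: 8.72
tcp_pos: [0.5483, 0.1777, 0.2904]
orientation: [-0.088, 0.996, -0.0, 0.001]
ft_force: [0.9, 0.2, -2.4]
width: 0.0173
```

```bash
python3 -c "
from h import *
st(); delta([.5485,.1773,.284],190.1)"
```

```text
t 8.72 [0.5483 0.1777 0.2904] yaw -169.86 F [ 0.9  0.2 -2.4] M [-0.01  0.01 -0.  ] w 0.0173 q6 -0.01
shift units [-0.    -0.002  0.032] turn units [-0.001  0.004  0.001]
```

No contact and the pins appear to be in the holes. Keep lowering until the bar bears on the ring.

Emit:
send_rows --pt "1 0 0 0.015 0 0 0" --pt "1 0 0 0.01 0 0 0" --pt "1 0 0 0 0 0 0"

```text
clock: 9.1
tcp_pos: [0.5484, 0.1777, 0.2851]
orientation: [-0.088, 0.996, -0.0, 0.001]
ft_force: [-0.2, -0.7, -3.1]
width: 0.0172
```

Emit:
send_rows --pt "1 0 0 0.01 0 0 0" --pt "1 0 0 0.01 0 0 0"

```text
clock: 9.35
tcp_pos: [0.5485, 0.1777, 0.281]
orientation: [-0.088, 0.996, -0.0, 0.001]
ft_force: [-0.5, 0.6, -2.2]
width: 0.0175
```

```bash
python3 -c "
from h import *
st(); delta([.5485,.1773,.284],190.1)"
```

```text
t 9.35 [0.5485 0.1777 0.281 ] yaw -169.87 F [-0.5  0.6 -2.2] M [-0.01  0.01 -0.01] w 0.0175 q6 -0.01
shift units [ 0.    -0.002 -0.015] turn units [-0.001  0.005  0.001]
```

Emit:
send_rows --pt "1 0 0 0.01 0 0 0" --pt "1 0 0 0.01 0 0 0"

```text
clock: 9.6
tcp_pos: [0.5485, 0.1777, 0.2768]
orientation: [-0.088, 0.996, -0.0, 0.001]
ft_force: [0.1, -0.0, -2.5]
width: 0.017
```

Emit:
send_rows --pt "1 0 0 0.01 0 0 0" --pt "1 0 0 0.01 0 0 0"

```text
clock: 9.85
tcp_pos: [0.548, 0.1778, 0.2755]
orientation: [-0.088, 0.996, -0.0, 0.003]
ft_force: [-10.6, -1.5, 24.8]
width: 0.0172
```

```bash
python3 -c "
from h import *
st()
c=cap('side');t=cap('top')
f=lambda c,b,s:cv2.resize(c['pixels'][b[1]:b[3],b[0]:b[2],::-1],None,fx=s,fy=s,interpolation=cv2.INTER_CUBIC)
cv2.imwrite('pics/s5.png',np.hstack([f(c,(125,190,205,260),6),f(t,(115,125,165,195),6)]))"
```

```text
t 9.85 [0.548  0.1778 0.2755] yaw -169.86 F [-10.6  -1.5  24.8] M [-0.56  1.57  0.01] w 0.0172 q6 -0.01
```

View pics/s5.png

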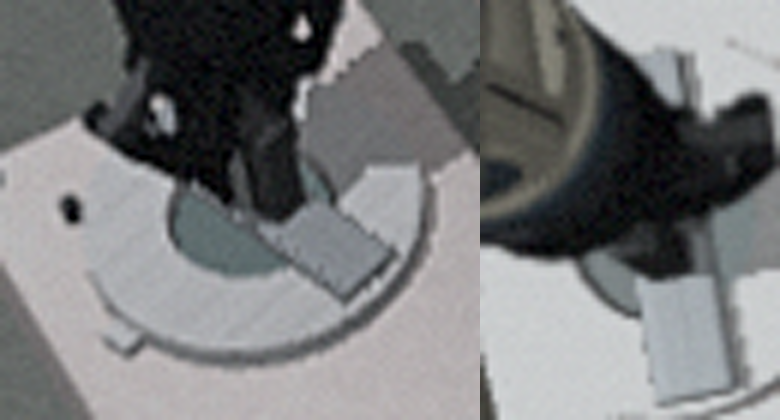

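Contact came at TCP z=0.2755. With the bar resting on the 34 mm stand top, the TCP sat 0.1918 above its underside, so fully seated is 0.2758. They match, and the picture shows the bar flat on the ring. Had the pins ridden on the face, contact would have come at 0.288. Now turn clockwise.

Emit:
send_rows --pt "1 0 0 0.002 0 0 0" --pt "1 0 0 0.003 0 0 0" --pt "1 0 0 0.003 0 0 0.2" --pt "1 0 0 0.003 0 0 0.2" --pt "1 0 0 0.003 0 0 0.2" --grip_force 100

```text
clock: 10.58
tcp_pos: [0.5476, 0.178, 0.2757]
orientation: [0.072, 0.997, 0.001, 0.004]
ft_force: [-3.4, 1.2, 7.9]
width: 0.017
```

```bash
python3 -c "
from h import *
st(); delta([.5485,.1773,.2758],172)"
```

```text
t 10.57 [0.5476 0.178  0.2757] yaw 171.72 F [-3.4  1.2  7.9] M [0.08 0.82 0.23] w 0.017 q6 0.31
shift units [-0.005 -0.003 -0.   ] turn units [ 0.004  0.016 -0.009]
```

Emit:
send_rows --pt "1 -0.003 0 0.003 0 0.01 0.2" --pt "1 0 0 0.003 0 0 0.2" --pt "1 0 0 0.003 0 0 0.2" --pt "1 0 0 0.003 0 0 0.2"

```text
clock: 11.08
tcp_pos: [0.5482, 0.179, 0.2758]
orientation: [0.283, 0.959, 0.003, 0.003]
ft_force: [-4.6, -1.2, 9.3]
width: 0.017
```

```bash
python3 -c "
from h import *
st(); delta([.5485,.1773,.2758],142)"
```

```text
t 11.07 [0.5482 0.179  0.2758] yaw 147.07 F [-4.6 -1.2  9.3] M [-0.8   0.84  0.29] w 0.017 q6 0.74
shift units [-0.006 -0.007  0.   ] turn units [0.015 0.006 0.169]
```

Still just the friction moment, about 0.25 N m. Continue in small steps, looking for the rise at the stop.

Emit:
send_rows --pt "1 -0.004 -0.005 0.003 0.01 0 0.12" --pt "1 0 0 0.003 0 0 0.12"

```text
clock: 11.32
tcp_pos: [0.5484, 0.179, 0.2759]
orientation: [0.344, 0.939, 0.003, 0.002]
ft_force: [-2.5, -2.8, 5.9]
width: 0.0169
```

```bash
python3 -c "
from h import *
st()
c=cap('side')
save(c,'s6.png',(105,170,205,260),6)"
```

```text
t 11.32 [0.5484 0.179  0.2759] yaw 139.7 F [-2.5 -2.8  5.9] M [-0.77  0.47  0.26] w 0.0169 q6 0.87
```

View pics/s6.png

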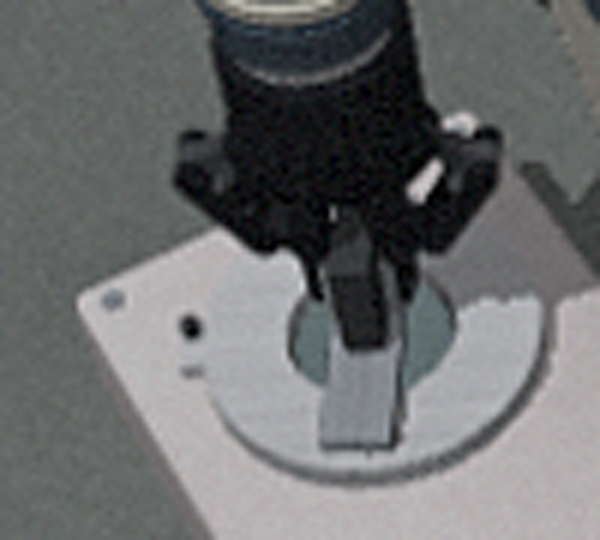

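The ear, at (193,370), is now close below the post at (190,325), with a gap of about 10 degrees.

Emit:
send_rows --pt "1 0 -0.005 0.003 0.01 0 0.1" --pt "1 0 0 0.003 0 0 0.1"

```text
clock: 11.62
tcp_pos: [0.5484, 0.1795, 0.276]
orientation: [0.394, 0.919, 0.002, 0.002]
ft_force: [-3.5, -3.5, 8.9]
width: 0.0166
```

```bash
python3 -c "
from h import *
st()"
```

```text
t 11.62 [0.5484 0.1795 0.276 ] yaw 133.61 F [-3.5 -3.5  8.9] M [-0.83  1.15  2.01] w 0.0166 q6 0.98
```

Emit:
send_rows --pt "1 0 0 0.003 0 0 0.08"

```text
clock: 11.75
tcp_pos: [0.5483, 0.1796, 0.2761]
orientation: [0.412, 0.911, 0.002, 0.003]
ft_force: [-3.5, -6.2, 10.1]
width: 0.017
```

```bash
python3 -c "
from h import *
st()"
```

```text
t 11.75 [0.5483 0.1796 0.2761] yaw 131.39 F [-3.5 -6.2 10.1] M [-1.18  1.03  3.66] w 0.017 q6 1.02
```

The moment rose to 2 and then 3.7 N m, so the ring is against its stop. Ease the twist, then let go.

Emit:
send_rows --pt "1 0 0 0 0 0 -0.06" --pt "1 0 0 0 0 0 0"

```text
clock: 12.0
tcp_pos: [0.5483, 0.1797, 0.2761]
orientation: [0.394, 0.919, 0.002, 0.003]
ft_force: [-0.4, -2.0, 3.4]
width: 0.0174
```

```bash
python3 -c "
from h import *
st()"
```

```text
t 12.0 [0.5483 0.1797 0.2761] yaw 133.53 F [-0.4 -2.   3.4] M [-0.3   0.42  2.  ] w 0.0174 q6 0.98
```

Emit:
send_rows --pt "1 0 0 0 0 0 -0.08" --pt "1 0 0 0 0 0 0"

```text
clock: 12.25
tcp_pos: [0.5484, 0.1797, 0.2759]
orientation: [0.376, 0.927, 0.002, 0.003]
ft_force: [-1.0, -0.2, 2.6]
width: 0.0169
```

```bash
python3 -c "
from h import *
st()"
```

```text
t 12.25 [0.5484 0.1797 0.2759] yaw 135.85 F [-1.  -0.2  2.6] M [-0.12  0.25  0.33] w 0.0169 q6 0.94
```

Unloaded to about the friction level. Open and lift away.

Emit:
send_rows --pt "0 0 0 0 0 0 0" --pt "0 0 0 0 0 0 0" --pt "0 0 0 0 0 0 0" --pt "0 0 0 0 0 0 0" --pt "0 0 0 0 0 0 0" --pt "0 0 0 -0.1 0 0 0" --pt "0 0 0 -0.2 0 0 0" --pt "0 0 0 -0.25 0 0 0" --pt "0 0 0 -0.2 0 0 0"

```text
clock: 13.38
tcp_pos: [0.5474, 0.1792, 0.4263]
orientation: [0.378, 0.926, 0.0, -0.0]
ft_force: [0.7, 0.3, -0.5]
width: 0.0852
```

```bash
python3 -c "
from h import *
st(); delta([.45,-.15,.42],136)"
```

```text
t 13.38 [0.5474 0.1792 0.4263] yaw 135.57 F [ 0.7  0.3 -0.5] M [-0.01 -0.02 -0.  ] w 0.0852 q6 0.95
shift units [-0.804 -1.516  0.03 ] turn units [ 0.001 -0.001 -0.014]
```

Emit:
send_rows --pt "0 -0.13 -0.25 0 0 0 0" --pt "0 -0.13 -0.25 0 0 0 0" --pt "0 -0.13 -0.25 0 0 0 0" --pt "0 -0.13 -0.25 0 0 0 0" --pt "0 -0.13 -0.25 0 0 0 0" --pt "0 -0.13 -0.25 0 0 0 0" --pt "0 0 0 0 0 0 0"

```text
clock: 14.25
tcp_pos: [0.4463, -0.1529, 0.4293]
orientation: [0.377, 0.926, 0.002, 0.004]
ft_force: [0.3, -0.6, -0.3]
width: 0.0854
```

```bash
python3 -c "
from h import *
st()
c=cap('side');t=cap('top')
f=lambda c,b,s:cv2.resize(c['pixels'][b[1]:b[3],b[0]:b[2],::-1],None,fx=s,fy=s,interpolation=cv2.INTER_CUBIC)
cv2.imwrite('pics/s7.png',np.hstack([f(c,(105,170,205,270),4),f(t,(95,110,195,210),4)]))"
```

```text
t 14.25 [ 0.4463 -0.1529  0.4293] yaw 135.68 F [ 0.3 -0.6 -0.3] M [ 0.05 -0.05 -0.03] w 0.0854 q6 0.26
```

View pics/s7.png

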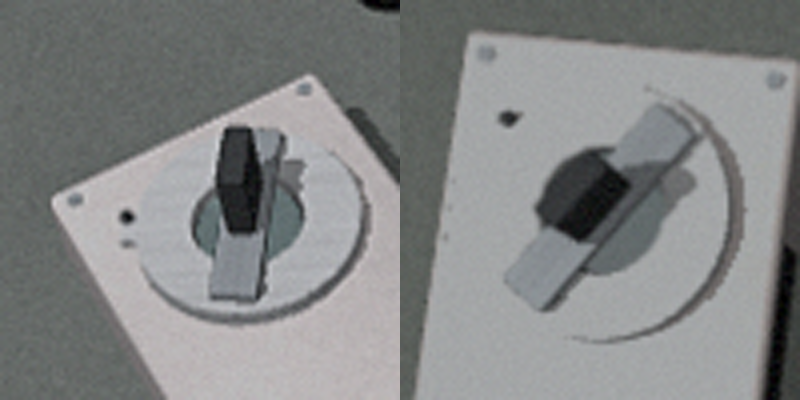

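The spanner stands upright and flat on the ring, released. Whether the ear touches the post is not clear at this scale, so I'll take one contrast-stretched crop, averaged over frames.

```bash
python3 -c "
from h import *
def g(n,b):
    L=[cap(n) for _ in range(8)]; m=np.mean([c['pixels'] for c in L],0)[...,::-1]; c=L[0]
    m=m[b[1]:b[3],b[0]:b[2]]; m=np.clip((m-90)*2.0,0,255).astype(np.uint8) if n=='side' else np.clip((m-110)*2.2,0,255).astype(np.uint8)
    return c,cv2.resize(m,(400,400),interpolation=cv2.INTER_CUBIC)
c,a=g('side',(120,205,160,245)); t,b=g('top',(105,125,145,165))
cv2.imwrite('pics/s8.png',np.hstack([a,b]))
ctr=np.array([.5485,.1783,.08])
for dg in (45.5,48,52,56,60):
    p=ctr+.078*np.array([np.cos(np.radians(dg)),np.sin(np.radians(dg)),0]); print(dg,((proj(c,p)-[120,205])*10).round(),((proj(t,p)-[105,125])*10+[400,0]).round())
st()"
```

```text
45.5 [[175. 180.]] [[568. 146.]]
48 [[172. 191.]] [[558. 158.]]
52 [[170. 208.]] [[543. 176.]]
56 [[168. 225.]] [[529. 196.]]
60 [[169. 243.]] [[516. 216.]]
t 15.15 [ 0.4473 -0.1498  0.4293] yaw 135.98 F [-0.2 -0.1  0.1] M [ 0.03 -0.    0.03] w 0.0853 q6 0.27
```

View pics/s8.png

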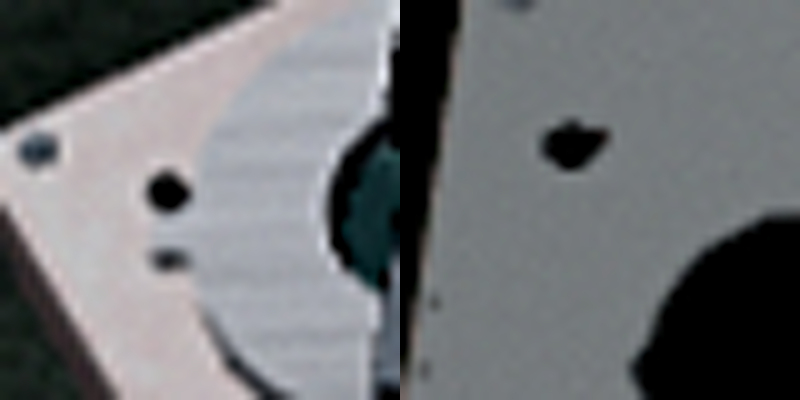

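The ear's shaded front edge, at (170,258), is one ear-width below the post at (168,192). The pale ear fills that gap, so it meets the post, which fits with the moment rise at the stop. Handing in.

```bash
python3 -c "
from h import *
print(job_done())"
```

```text
the job is handed in; nothing more can be done
None
```

I lifted the longer steel spanner from its stand and lowered both pins fully into the ring. I then turned the ring clockwise to its stop, let go and moved the arm clear. The job was handed in at about 15 s.

**Seating:** Contact came at TCP z = 0.2755 m, against 0.2758 m expected for fully seated. I had first expected 0.284 m because I took the spanner's bar to sit about 8 mm lower in its stand. Last pictures: the spanner stands flat on the ring, with nothing touching it.

**Stop:** The twisting moment stayed at about 0.25 N m, then rose to 2.0 and 3.7 N m. The turn was about 49° by the tool angle, allowing roughly 6° of play. The last crop fits the ear lying against the post, but the ear is white on white there, so the moment rise is the stronger evidence.

**Not checked:** I never went near the shorter spanner or the coloured look-alikes, and I did not check them in a picture at the end. I viewed 11 pictures, one over the budget.

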